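Eject a cured resin block from its mould and slide it onto the green tray

ROBOT

A 6-joint arm with a two-finger parallel gripper is mounted at the origin on the work surface. World frame = base frame: x ahead of the robot, y to its left, z up, the work surface at z = 0. Lengths are in m, angles in rad, forces in N, time in s.
With the tool pointing down it reaches from about 0.3 to 0.775 m from the base axis. Payload 14.6 kg.
Tool frame: the origin (TCP) lies at the very end of the fingers, on their centre line; the grasp point (between the pads) lies 19 mm behind it; z points along the fingers, y is the line along which they close (so a half turn about z gives the same grasp; the last joint's range is limited). The gripper opens to 94 mm and grips with 3 to 60 N. Pads are 16 mm wide; open, the fingers measure 119 mm over their backs; the gripper's body (75 mm by 177 mm) begins 78 mm behind the grasp point.
Start: joints at [1.165, 0.3, 1.521, -0, 1.321, -0.067], TCP at [0.183, 0.519, 0.205] pointing down, gripper open.
Joint ranges: [-3.03, 3.03], [-0.79, 2.21], [0.23, 2.52], [-1.04, 4.18], [0, 3.07], [-2.55, 2.55]. Speed limits (rad/s): [2.22, 2.22, 2.57, 3.14, 3.14, 3.14].

INTERFACE

Orientations are given as [roll, pitch, yaw] about the fixed x, y, z axes, in that order (R = Rz(yaw) Ry(pitch) Rx(roll)).
In Python, from station import ctrl gives the robot as it stands. The module is installed in compiled form; this text tells all that it offers.
- The arm moves only by the tool step_arm, never from a script. Its argument "deltas" is a list of rows, each an object with "dp": the shift along the tool's x, y, z scaled (see below), a list of three; "twist": the turn about the tool's z scaled (see below). In form: [{"dp": [tx, ty, tz], "twist": twist}, ...]. A call has 1 to 12 rows; each row shifts and turns the commanded pose from where the row before left it, along the tool's axes as they then stand; what a row does not reach is not made up. The controller multiplies each number of a shift by 0.04 m and each number of a turn by 4 degrees. A row lasts 1/10 s, in which the tool goes at most 50 mm and 8.59 degrees, less where a joint would pass 70% of its speed; a pose out of reach is approached as far as the arm can. A call with a number of a shift or a turn outside -1 to 1 is refused whole. A call with a gripper value outside its range is refused whole. "gripper" is the opening, from -1 (shut) to 1 (fully open), set as the call begins (left out, the last holds). The fingers move at their own pace and stop on an object; "squeeze" is the grip in N (left out, the last holds). Time passes only in rows, so rows that do not move let the fingers close. It gives the time, the measured TCP pose, the force, the opening and the grip force at its end, in the units of the state.
- ctrl.get_obs(): the state, without advancing time (a new reading comes with each control period).
- ctrl.camera(name): name is "scene" or "top" or "wrist"; returns (picture, depth): 480x640x3 uint8, red, green, blue; 480x640 float32, m along the optical axis (not along the pixel's ray), 0 where there is no reading.
- ctrl.get_calibration(name): a dict with "fx", "fy", "cx", "cy" (pixels), "world_to_cam" (4x4, takes a point from world to camera coordinates); the wrist camera has in their place "hand_eye" (4x4, takes a point from camera to tool coordinates, whose origin is the TCP and whose axes are the flange's). Camera axes: x right, y down, z forward; pixel columns grow to the right and rows downward; lengths in m; the calibration is good to about 2 mm. A picture is of the moment at which its call begins: read the wrist's pose just before it. get_calibration takes no time and is no camera call.
- ctrl.hand_in(): hands the job in; it is judged then, once.
Trained networks look in the newest picture that a camera, given by its name, has taken for a name from the list of things; names that differ only in an ending like _2 or _b are one class to them, and where a whole thing is asked for, a point or a joint stands for the part that bears it (a point fixed in the world has none). Each returns a list of dicts, best first, with "conf" (0 to 1); they miss things now and then, are a little off and sometimes report something else, mostly with a low value. They report only what shows in the picture. A call takes as long as a camera call. They do not tell look-alikes from the thing itself.
- ctrl.spot_in(camera, label): "rect" ([left, top, right, bottom] as shares, 0 to 1, of the picture: columns of its width, rows of its height, round what is visible of it).
- ctrl.cut_out(camera, label): "pixels" (480x640 bool, what is visible of it) and "rect" ([left, top, right, bottom] as shares, 0 to 1, of the picture: columns of its width, rows of its height, round what is visible of it).
The state is a dict: "time_s": time; "qpos": joint angles; "joint_vel": joint speeds; "tau": joint torques, N m; "ee_pos": TCP position; "eef_rot": TCP orientation; "force": force on the tool from outside, world axes, zero at the start; "moment": the same for the moment, N m; "grip_width": finger opening in m; "grip_force": force on a finger pad.
Only numpy, scipy, OpenCV 4.12 (cv2) and the standard library are available. Lean on these libraries where they do the work, as an engineer would, in place of code of your own. Each camera call takes 0.05 s, during which the arm holds its last target. There are 200 camera calls.

TASK

A cured amber resin block is sitting down in the aluminium mould. Press the red ejector lever all the way down so that the block is lifted clear out of the cavity, then push the block sideways off the mould so that it ends lying flat, label side up, fully on the green tray. Do not disturb the finished block on the grey tray.

Things in the scene. Friction and masses are not known exactly. Their poses are not given: they have to be found in the camera images.
- mould: Fixed aluminium mould, 150 (x) x 130 (y) x 60 mm high, with an open cavity 114 (x) x 94 (y) mm in its top. Origin: centre of its underside, on the bench; the lever is on its -x side, z up. A tray stands 8 mm off at each side (+y and -y); which is which varies. The cavity's floor is an ejector plate; its top is 30 mm above the bench (lever up) to 63 mm, 3 mm above the rim (lever down).
- lever_pivot (a point): The lever's pivot, in front of the mould, 50 mm above the bench, at x = -95, y = -30 mm in the mould's frame, in a blue bracket 50 x 50 mm and about 60 mm high. The lever turns about a level axis along the mould's x; its arm points towards the mould's +y.
- ejector_lever (a joint): Angle of the ejector lever: 0 = up (arm rising 0.8 rad above level), 0.8 = fully down (arm level). It is stiff (about 6 N at the red pad) and stays where it is left. The plate's rise is proportional: 33 mm at 0.8 rad.
- lever_pad (a point): Centre of the upper face of the red pad at the end of the lever, 120 mm from the pivot along the arm and 8 mm above the arm's centre line. The pad is 36 mm wide (along the mould's x), 60 mm long (along the arm), 16 mm thick.
- block: Cured amber resin block with a pale round specimen in it and a white label strip on top, 110 (x) x 90 (y) x 28 mm, about 0.33 kg, loose. Origin: centre of its underside, z up through its top. It starts in the mould's cavity, on the ejector plate, its axes along the mould's, its top 2 mm below the rim.
- green_tray: Fixed green tray on a dark foot, axes along the mould's. Floor 130 (x) x 190 (y) mm, 56 mm above the bench (4 mm below the mould's rim). Rails 10 mm thick along its long edges (x = -70 and +70 mm) rise 8 mm above the floor; its ends (+y, -y) are open. Origin: on the bench under its centre, 168 mm from the mould's origin along the mould's +y or -y.
- grey_tray: Fixed grey tray of the same shape and height at the other side of the mould, with a finished block on it. Origin: on the bench under its centre.
- old_block: Finished amber resin block with a dark red specimen, of the same size as the other, loose, lying on the grey tray. Origin: centre of its underside.
Not all that is in view belongs to the job. Leave any purple look-alike of the green_tray alone.

How it is judged:
On the way:
1. lever down (above 0.70 rad) and the block lifted out, still over the cavity: underside more than 57 mm above the bench, centre within 20 mm of the cavity centre in x and y (value of joint ejector_lever above 0.7 rad and z of block in the frame of mould above 0.057 m and x of block in the frame of mould between -0.02 and 0.02 m and y of block in the frame of mould between -0.02 and 0.02 m), for 0.2 s.
At the end, for the whole second after the job is handed in: The block lies flat and label side up on the floor of the green tray (tilt under 0.06 rad, underside within about 5 mm of the floor), fully on it (centre within 50 mm of the tray's centre along its length and 20 mm across it), at rest (x of block in the frame of green_tray between -0.02 and 0.02 m and y of block in the frame of green_tray between -0.05 and 0.05 m and z of block in the frame of green_tray between 0.05 and 0.0605 m and angle between block's own z axis and vertical below 0.06 rad and linear speed of block below 0.02 m/s); the robot touches nothing.
It fails at once if the finished block on the grey tray is moved more than 15 mm (distance of old_block from where it was at the start of the episode above 0.015 m).
It fails at once if the block is tipped over (tilted more than 0.6 rad) (angle between block's own z axis and vertical above 0.6 rad).
It also fails if it takes over 42 s, if anything falls off the work surface, if the arm or the gripper's body presses on something with over 40 N, if the wrist force passes 120 N, or if a joint passes its speed limit or range.

## Working session

There is one attempt and no reset: what is moved stays moved. The work goes in short steps, Python scripts to look and compute and a tool call to move; the robot and the scene stay as the last step left them, time stands still between calls to the robot, and variables do not carry over. Pictures are saved under pics/ and viewed, at most 10 in all, crops included, and the job is handed in when it is done.

Besides the shell and the picture viewer there is one more tool, called by a JSON object that holds its "method" and its "body". step_arm: Moves the arm, as the interface text tells. Its arguments: {"type":"object","properties":{"deltas":{"type":"array"},"gripper":{"type":"number"},"squeeze":{"type":"number"}},"required":["deltas"]}

```bash
mkdir -p pics
cat > h.py <<'E'
import numpy as np,cv2
from station import ctrl
def pts(name,d):
    c=ctrl.get_calibration(name);v,u=np.indices(d.shape)
    P=np.stack([(u-c["cx"])/c["fx"]*d,(v-c["cy"])/c["fy"]*d,d],-1)
    T=np.linalg.inv(np.array(c["world_to_cam"]))
    return P@T[:3,:3].T+T[:3,3]
E
python3 - <<'E'
from h import *
for n in ("top","scene"):
    im,d=ctrl.camera(n);np.savez(f"pics/{n}.npz",im=im,d=d);cv2.imwrite(f"pics/{n}0.png",im[:,:,::-1])
    P=pts(n,d)
    for l in ("mould","green_tray","grey_tray","block","old_block","lever_pad","lever_pivot"):
        for r in ctrl.cut_out(n,l)[:3]:
            m=r["pixels"]&(d>0); q=P[m]
            print(n,l,round(r["conf"],2),(np.array(r["rect"])*[640,480,640,480]).astype(int),np.median(q,0).round(3),np.percentile(q[:,2],95).round(3))
o=ctrl.get_obs();print(o["time_s"],o["ee_pos"],o["eef_rot"])
E
```

```text
top mould 0.82 [279 141 345 220] [ 0.563 -0.096  0.06 ] 0.151
top green_tray 0.97 [191 246 277 317] [0.328 0.107 0.056] 0.064
top green_tray 0.97 [417 270 496 342] [ 0.277 -0.471  0.057] 0.065
top green_tray 0.79 [343 147 420 214] [ 0.599 -0.267  0.057] 0.065
top grey_tray 0.56 [215 131 298 200] [0.632 0.059 0.056] 0.065
top block 0.65 [297 151 337 198] [ 0.618 -0.101  0.058] 0.063
top old_block 0.73 [235 141 275 186] [0.636 0.064 0.083] 0.088
top lever_pad 0.65 [283 198 323 213] [ 0.526 -0.047  0.135] 0.16
top lever_pivot 0.92 [281 139 345 224] [ 0.562 -0.096  0.06 ] 0.152
scene mould 0.96 [233 251 329 320] [ 0.596 -0.086  0.058] 0.147
scene green_tray 0.96 [310 177 391 248] [ 0.321 -0.157  0.056] 0.064
scene green_tray 0.76 [259 111 335 169] [ 0.279 -0.457  0.056] 0.064
scene green_tray 0.68 [371 243 457 322] [0.331 0.117 0.056] 0.064
scene grey_tray 0.89 [261 292 350 380] [0.643 0.112 0.057] 0.066
scene block 0.8 [245 263 299 302] [ 0.619 -0.095  0.057] 0.062
scene old_block 0.7 [275 306 335 362] [0.643 0.074 0.083] 0.088
scene lever_pad 0.59 [298 257 325 273] [ 0.531 -0.035  0.143] 0.162
scene lever_pivot 0.93 [233 253 325 325] [ 0.593 -0.09   0.058] 0.146
scene lever_pivot 0.59 [260 290 352 382] [0.643 0.106 0.056] 0.065
0.8 [0.18277714 0.51872861 0.20546523] [ 3.14156607e+00 -2.57583233e-05  2.80281565e+00]
```

Run:
```python
import cv2
im=cv2.imread("pics/top0.png")
cv2.imwrite("pics/topc.png",cv2.resize(im[110:350,180:500],(800,600),interpolation=cv2.INTER_CUBIC))
```

```text
(no output)
```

View pics/topc.png

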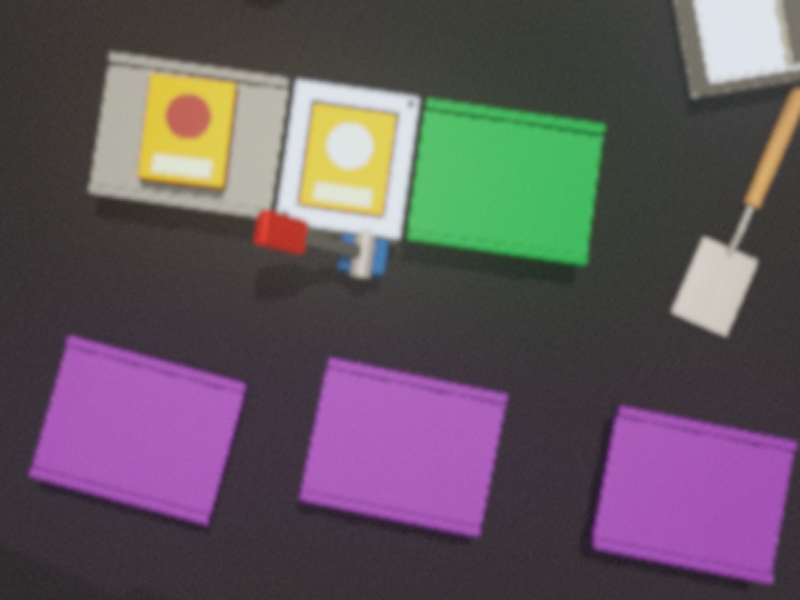

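View pics/scene0.png

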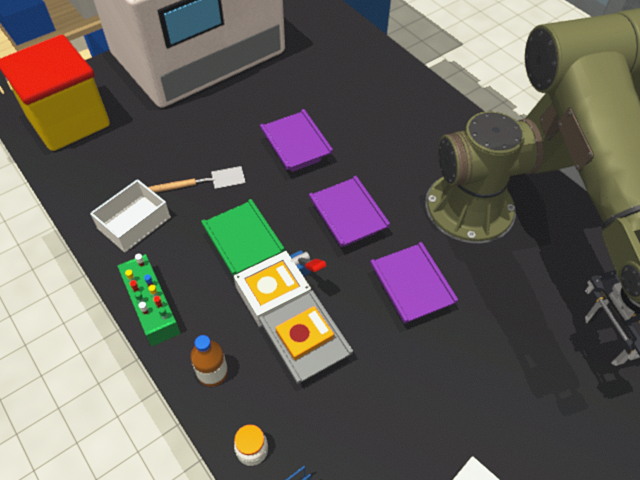

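The true green tray is at about px (382,182) in the top image. It is the only green one and it touches the mould's -y side; the three purple look-alikes, at px (236,282), (340,288) and (457,307), are excluded. In the crop above, the mould is at px (320,172), the grey tray with the finished block is on the +y (left) side, and the lever pad is at px (292,203). Next I'll measure the mould frame.

Run:
```python
from h import *
def rect(q):
    (c,s,a)=cv2.minAreaRect(q[:,:2].astype(np.float32)*1000)
    if s[0]>s[1]: pass
    return np.round(c,1),np.round(s,1),round(a,2)
for n in ("top","scene"):
    z=np.load(f"pics/{n}.npz");im,d=z["im"],z["d"];P=pts(n,d);hsv=cv2.cvtColor(im,cv2.COLOR_RGB2HSV)
    H,S,V=[hsv[...,i].astype(int) for i in range(3)]
    X,Y,Z=P[...,0],P[...,1],P[...,2]
    reg=(d>0)&(X>.42)&(X<.78)&(Y>-.42)&(Y<.25)
    def show(name,m):
        m=cv2.morphologyEx(m.astype(np.uint8),cv2.MORPH_OPEN,np.ones((2,2)));k,l,st,_=cv2.connectedComponentsWithStats(m)
        m=l==1+st[1:,4].argmax();q=P[m];print(n,name,m.sum(),rect(q),"zmed",np.median(q[:,2]).round(4),"mean",q.mean(0).round(4))
    show("green",reg&(H>45)&(H<75)&(S>120)&(Z>.045)&(Z<.075))
    show("rim+grey",reg&(S<70)&(V>90)&(Z>.045)&(Z<.075)&(X>.5))
    show("mould white",reg&(S<40)&(V>195)&(Z>.045)&(Z<.072)&(Y<-.01)&(X>.5))
    am=reg&(H>12)&(H<32)&(S>140)
    show("amber block",am&(Y<-.01)); show("old",am&(Y>0)&(Z>.075))
    show("red",reg&((H<6)|(H>174))&(S>150)&(Z>.09))
    show("blue",reg&(H>100)&(H<125)&(S>120))
```

```text
top green 4111 (array([ 521.3, -251.7]), array([223.5, 366.3]), 72.44) zmed 0.0565 mean [ 0.596  -0.2696  0.0603]
top rim+grey 2528 (array([545.3,  53.1]), array([371.1, 229.6]), 9.21) zmed 0.0563 mean [0.63   0.0615 0.0629]
top mould white 1229 (array([538.1, -95.2]), array([131.6, 314.3]), 83.28) zmed 0.0593 mean [ 0.6144 -0.1049  0.0603]
top amber block 609 (array([525.5, -93. ]), array([ 84.2, 289. ]), 83.78) zmed 0.0575 mean [ 0.6249 -0.1043  0.0621]
top old 961 (array([528.6,  25.1]), array([355.8, 118.6]), 19.39) zmed 0.0832 mean [0.6401 0.0614 0.0869]
top red 259 (array([527.5, -38.7]), array([35.4, 49.3]), 5.2) zmed 0.1446 mean [ 0.5264 -0.0386  0.1399]
top blue 57 (array([ 516.2, -142.4]), array([12.4, 36.9]), 89.01) zmed 0.0487 mean [ 0.5159 -0.1417  0.0381]
scene green 3360 (array([733.2, 120.2]), array([1111.1,  196. ]), 70.03) zmed 0.0559 mean [ 0.602  -0.2526  0.0628]
scene rim+grey 4307 (array([721.7, 234.8]), array([918.4, 246.4]), 66.91) zmed 0.0573 mean [0.632  0.0215 0.0603]
scene mould white 1280 (array([800.2, 194.4]), array([930.8, 186.4]), 57.96) zmed 0.0591 mean [ 0.6173 -0.0912  0.0609]
scene amber block 829 (array([775.4, 243.6]), array([864.6, 125.9]), 65.01) zmed 0.0573 mean [ 0.6237 -0.0925  0.0621]
scene old 1160 (array([782.3, 331.3]), array([712.1, 134.1]), 60.68) zmed 0.083 mean [0.6459 0.0781 0.0859]
scene red 183 (array([751.2, 242.7]), array([901.2,  48.8]), 51.12) zmed 0.1521 mean [ 0.5325 -0.0267  0.1434]
scene blue 68 (array([769.7, 250.7]), array([867.9,  25.7]), 53.89) zmed 0.0286 mean [ 0.5291 -0.0823  0.0492]
```

Run:
```python
from h import *
def plane(n,m,z):
    c=ctrl.get_calibration(n);T=np.linalg.inv(np.array(c["world_to_cam"]))
    v,u=np.nonzero(m);r=np.stack([(u-c["cx"])/c["fx"],(v-c["cy"])/c["fy"],np.ones(len(u))],-1)@T[:3,:3].T
    return (T[:3,3]+r*((z-T[2,3])/r[:,2])[:,None])[:,:2]
for n in ("top","scene"):
    z=np.load(f"pics/{n}.npz");im,d=z["im"],z["d"];P=pts(n,d);hsv=cv2.cvtColor(im,cv2.COLOR_RGB2HSV)
    H,S,V=[hsv[...,i].astype(int) for i in range(3)]
    X,Y,Z=P[...,0],P[...,1],P[...,2]
    reg=(d>0)&(X>.42)&(X<.78)&(Y>-.42)&(Y<.25)
    def show(name,m,z0):
        k,l,st,_=cv2.connectedComponentsWithStats(m.astype(np.uint8),connectivity=4)
        m=(l==1+st[1:,4].argmax());zm=np.median(Z[m&reg]) ;q=plane(n,m,z0)
        c,s,a=cv2.minAreaRect(q.astype(np.float32)*1000);print(n,name,m.sum(),np.round(c,1),np.round(s,1),round(a,2),"z",zm.round(4))
    show("green",reg&(H>45)&(H<75)&(S>120)&(Z>.045)&(Z<.075),.060)
    show("grey",reg&(S<70)&(V>90)&(Z>.045)&(Z<.075)&(Y>0),.060)
    show("mould",reg&(S<60)&(V>180)&(Z>.045)&(Z<.072)&(Y<.0)&(X>.5),.06)
    am=reg&(H>12)&(H<32)&(S>140)
    show("block",am&(Y<-.01)&(Z<.07),.058); show("old",am&(Y>0)&(Z>.075),.084)
    m=reg&((H<6)|(H>174))&(S>150)&(Z>.09)&(Z<.18)&(X<.57)&(Y<0.02);print("red",np.median(P[m],0).round(4),np.percentile(P[m],[5,95],axis=0).round(3).tolist())
```

```text
top green 4111 [ 598.9 -267.6] [190.2 151.7] 83.49 z 0.0567
top grey 1922 [637.9  76.7] [168.5 151.6] 83.53 z 0.0568
top mould 1355 [598.3 -98.4] [129.5 190. ] 83.47 z 0.0596
top block 619 [ 619.4 -100.2] [ 84.1 104. ] 83.52 z 0.0576
top old 963 [637.5  65.3] [ 87.6 110.3] 85.07 z 0.0836
red [ 0.5283 -0.0363  0.1476] [[0.514, -0.058, 0.125], [0.543, -0.015, 0.162]]
scene green 3365 [ 599.8 -263.5] [193.  152.5] 83.47 z 0.056
scene grey 2172 [638.5  76.8] [177.2 151.8] 83.65 z 0.0569
scene mould 1355 [599.3 -97.1] [131.8 190.8] 83.33 z 0.059
scene block 832 [618.6 -99.2] [ 87.2 108. ] 83.57 z 0.0573
scene old 1166 [640.9  72.5] [ 93.4 110.4] 84.98 z 0.0832
red [ 0.5341 -0.0244  0.1519] [[0.517, -0.056, 0.124], [0.549, -0.01, 0.162]]
```

{"method": "step_arm", "body": {"deltas": [{"dp": [0, 0, 0], "twist": 1}, {"dp": [0, 0, 0], "twist": 1}, {"dp": [0, 0, 0], "twist": 1}, {"dp": [0, 0, 0], "twist": 1}, {"dp": [0, 0, 0], "twist": 1}, {"dp": [0, 0, 0], "twist": 1}, {"dp": [0, 0, 0], "twist": 1}, {"dp": [0, 0, 0], "twist": 1}, {"dp": [0, 0, 0], "twist": 1}, {"dp": [0, 0, 0], "twist": 1}], "gripper": -1}}

```text
time_s: 1.8
ee_pos: [0.1828, 0.5187, 0.2054]
eef_rot: [-3.142, 0.0, 2.102]
force: [0.2, -0.6, 0.3]
grip_width: 0.0173
grip_force: 0.0
```

{"method": "step_arm", "body": {"deltas": [{"dp": [0, 0, 0], "twist": 1}, {"dp": [0, 0, 0], "twist": 1}, {"dp": [0, 0, 0], "twist": 1}, {"dp": [0, 0, 0], "twist": 1}, {"dp": [0, 0, 0], "twist": 1}, {"dp": [0, 0, 0], "twist": 1}, {"dp": [0, 0, 0], "twist": 1}, {"dp": [0, 0, 0], "twist": 1}, {"dp": [0, 0, 0], "twist": 1}, {"dp": [0, 0, 0], "twist": 0.28}, {"dp": [0, 0, 0], "twist": 0}]}}

```text
time_s: 2.9
ee_pos: [0.1828, 0.5187, 0.2054]
eef_rot: [-3.142, 0.0, 1.458]
force: [-0.2, 0.1, 1.6]
grip_width: 0.0003
grip_force: 0.0
```

{"method": "step_arm", "body": {"deltas": [{"dp": [-0.93, 0.73, 0], "twist": 0}, {"dp": [-0.93, 0.73, 0], "twist": 0}, {"dp": [-0.93, 0.73, 0], "twist": 0}, {"dp": [-0.93, 0.73, 0], "twist": 0}, {"dp": [-0.93, 0.73, 0], "twist": 0}, {"dp": [-0.93, 0.73, 0], "twist": 0}, {"dp": [-0.93, 0.73, 0], "twist": 0}, {"dp": [-0.93, 0.73, 0], "twist": 0}, {"dp": [-0.93, 0.73, 0], "twist": 0}, {"dp": [-0.93, 0.73, 0], "twist": 0}, {"dp": [-0.93, 0.73, 0], "twist": 0}]}}

```text
time_s: 4.0
ee_pos: [0.4561, 0.0737, 0.2057]
eef_rot: [3.141, -0.0, 1.459]
force: [0.3, 1.5, -0.5]
grip_width: 0.0004
grip_force: 0.0
```

{"method": "step_arm", "body": {"deltas": [{"dp": [-0.93, 0.73, 0], "twist": 0}, {"dp": [-0.93, 0.73, 0], "twist": 0}, {"dp": [-0.93, 0.73, 0], "twist": 0}, {"dp": [0, 0, 0], "twist": 0}, {"dp": [0, 0, 0], "twist": 0}]}}

```text
time_s: 4.5
ee_pos: [0.5296, -0.0457, 0.205]
eef_rot: [-3.141, -0.0, 1.457]
force: [0.0, 0.6, 0.2]
grip_width: 0.0005
grip_force: 0.0
```

```bash
cat >> h.py <<'E'
c0,s0=np.cos(np.radians(-6.5)),np.sin(np.radians(-6.5)); O=np.array([.619,-.0997])
def mf(p): d=np.array(p[:2])-O; return np.array([c0*d[0]+s0*d[1],-s0*d[0]+c0*d[1],*p[2:3]])
E
python3 - <<'E'
from h import *
print(mf(ctrl.get_obs()["ee_pos"]).round(4))
im,d=ctrl.camera("scene");cv2.imwrite("pics/s1.png",cv2.resize(im[210:390,220:460],(800,600),interpolation=cv2.INTER_CUBIC)[:,:,::-1])
E
```

```text
[-0.0949  0.0435  0.205 ]
```

View pics/s1.png

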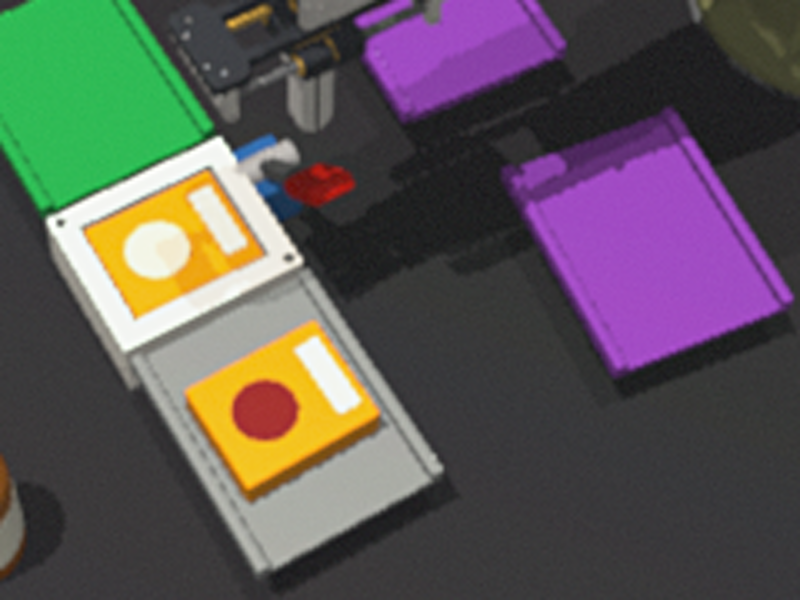

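{"method": "step_arm", "body": {"deltas": [{"dp": [0, 0, 0.46], "twist": 0}, {"dp": [0, 0, 0.46], "twist": 0}, {"dp": [0, 0, 0.46], "twist": 0}, {"dp": [0.14, 0, 0.19], "twist": 0}, {"dp": [0.14, 0, 0.19], "twist": 0}, {"dp": [0.14, 0, 0.19], "twist": 0}]}}

```text
time_s: 5.15
ee_pos: [0.5317, -0.0273, 0.1282]
eef_rot: [3.141, -0.0, 1.458]
force: [-3.4, -0.3, 6.9]
grip_width: 0.0004
grip_force: 2.5
```

{"method": "step_arm", "body": {"deltas": [{"dp": [0.11, 0, 0.18], "twist": 0}, {"dp": [0.11, 0, 0.18], "twist": 0}, {"dp": [0.11, 0, 0.18], "twist": 0}]}}

```text
time_s: 5.45
ee_pos: [0.5334, -0.0142, 0.1067]
eef_rot: [3.14, -0.0, 1.458]
force: [-0.3, -1.8, 3.8]
grip_width: 0.0005
grip_force: 2.3
```

{"method": "step_arm", "body": {"deltas": [{"dp": [0.08, 0, 0.19], "twist": 0}, {"dp": [0.08, 0, 0.19], "twist": 0}, {"dp": [0.08, 0, 0.19], "twist": 0}]}}

```text
time_s: 5.75
ee_pos: [0.5344, -0.005, 0.0834]
eef_rot: [3.14, 0.0, 1.458]
force: [-1.6, -3.4, 3.9]
grip_width: 0.0003
grip_force: 2.2
```

{"method": "step_arm", "body": {"deltas": [{"dp": [0.04, 0, 0.2], "twist": 0}, {"dp": [0.04, 0, 0.2], "twist": 0}, {"dp": [0.02, 0, 0.2], "twist": 0}, {"dp": [0, 0, 0.05], "twist": 0}, {"dp": [0, 0, 0.05], "twist": 0}, {"dp": [0, 0, 0], "twist": 0}, {"dp": [0, 0, 0], "twist": 0}]}}

```text
time_s: 6.45
ee_pos: [0.5351, -0.0012, 0.0576]
eef_rot: [3.14, -0.001, 1.457]
force: [-15.9, 6.8, 39.2]
grip_width: 0.0007
grip_force: 20.0
```

```bash
cat > meas.py <<'E'
from h import *
print(mf(ctrl.get_obs()["ee_pos"]).round(4))
for n in ("top","scene"):
    im,d=ctrl.camera(n);P=pts(n,d);hsv=cv2.cvtColor(im,cv2.COLOR_RGB2HSV)
    M=np.stack([c0*(P[...,0]-O[0])+s0*(P[...,1]-O[1]),-s0*(P[...,0]-O[0])+c0*(P[...,1]-O[1]),P[...,2]],-1)
    am=(d>0)&(hsv[...,0]>12)&(hsv[...,0]<32)&(hsv[...,1]>140)&(abs(M[...,0])<.09)&(M[...,2]>.05)&(M[...,2]<.12)
    for nm,a,b in (("block",-.26,.085),("old",.1,.26)):
        m=am&(M[...,1]>a)&(M[...,1]<b);q=M[m];top=np.median(q[:,2]);q=q[q[:,2]>top-.006]
        c,s,ang=cv2.minAreaRect(q[:,:2].astype(np.float32)*1000);print(n,nm,len(q),np.round(c,1),np.round(s,1),round(ang,1),"top",top.round(4))
E
python3 meas.py
```

```text
[-0.0945  0.0883  0.0576]
top block 659 [-2.6  0.3] [ 85.1 106.3] 90.0 top 0.0907
top old 769 [  0.5 166.3] [110.5  87.4] 1.5 top 0.0836
scene block 848 [0.3 4.2] [ 94.8 109.4] 89.5 top 0.0896
scene old 1137 [  0.8 171. ] [112.5  93.5] 1.5 top 0.0827
```

{"method": "step_arm", "body": {"deltas": [{"dp": [0, 0, -0.4], "twist": 0}, {"dp": [0, 0, -0.8], "twist": 0}, {"dp": [0, 0, -1], "twist": 0}, {"dp": [-0.11, 0.79, 0], "twist": 0}, {"dp": [-0.11, 0.79, 0], "twist": 0}, {"dp": [-0.11, 0.79, 0], "twist": 0}, {"dp": [0, 0, 0], "twist": 0}, {"dp": [0, 0, 0], "twist": 0}], "gripper": 0.28}}

```text
time_s: 7.35
ee_pos: [0.627, -0.0258, 0.1417]
eef_rot: [-3.14, 0.0, 1.457]
force: [0.6, 0.2, -0.9]
grip_width: 0.0593
grip_force: 0.0
```

```bash
python3 meas.py
```

```text
[-0.0004  0.0743  0.1417]
top block 484 [-2.4 -7.9] [ 69.3 106.3] 89.6 top 0.0909
top old 384 [ -0.6 172.3] [108.7  75.9] 1.5 top 0.0831
scene block 456 [0.6 5.1] [ 90.9 109.5] 89.5 top 0.0889
scene old 1139 [  1.3 171. ] [111.4  93.9] 1.4 top 0.0828
```

{"method": "step_arm", "body": {"deltas": [{"dp": [0, 0, 0.44], "twist": 0}, {"dp": [0, 0, 0.44], "twist": 0}, {"dp": [0, 0, 0.44], "twist": 0}, {"dp": [0, 0, 0.42], "twist": 0}, {"dp": [0, 0, 0], "twist": 0}, {"dp": [-0.2, 0, 0], "twist": 0}, {"dp": [-0.2, 0, 0], "twist": 0}, {"dp": [-0.2, 0, 0], "twist": 0}, {"dp": [-0.2, 0, 0], "twist": 0}]}}

```text
time_s: 8.35
ee_pos: [0.624, -0.0582, 0.0745]
eef_rot: [3.14, -0.0, 1.457]
force: [0.1, 3.8, 2.1]
grip_width: 0.06
grip_force: 1.6
```

{"method": "step_arm", "body": {"deltas": [{"dp": [-0.2, 0, 0], "twist": 0}, {"dp": [-0.2, 0, 0], "twist": 0}, {"dp": [-0.2, 0, 0], "twist": 0}, {"dp": [-0.2, 0, 0], "twist": 0}, {"dp": [-0.2, 0, 0], "twist": 0}, {"dp": [-0.2, 0, 0], "twist": 0}]}}

```text
time_s: 8.95
ee_pos: [0.6181, -0.1059, 0.0734]
eef_rot: [-3.141, 0.0, 1.457]
force: [0.0, 2.3, 1.6]
grip_width: 0.0603
grip_force: 1.2
```

```bash
python3 meas.py
python3 - <<'E'
from h import *
im,d=ctrl.camera("scene");cv2.imwrite("pics/s2.png",cv2.resize(im[180:390,190:430],(800,600))[:,:,::-1])
E
```

```text
[-0.0002 -0.0063  0.0734]
top block 396 [ -1.8 -84.2] [109.9  55.2] 5.0 top 0.0854
top old 953 [  0.5 166.4] [109.6  88. ] 1.5 top 0.0834
scene block 204 [  0.4 -30.7] [91.7 71. ] 46.9 top 0.0888
scene old 1149 [  1.  171.1] [110.4  93.8] 1.7 top 0.0827
```

View pics/s2.png

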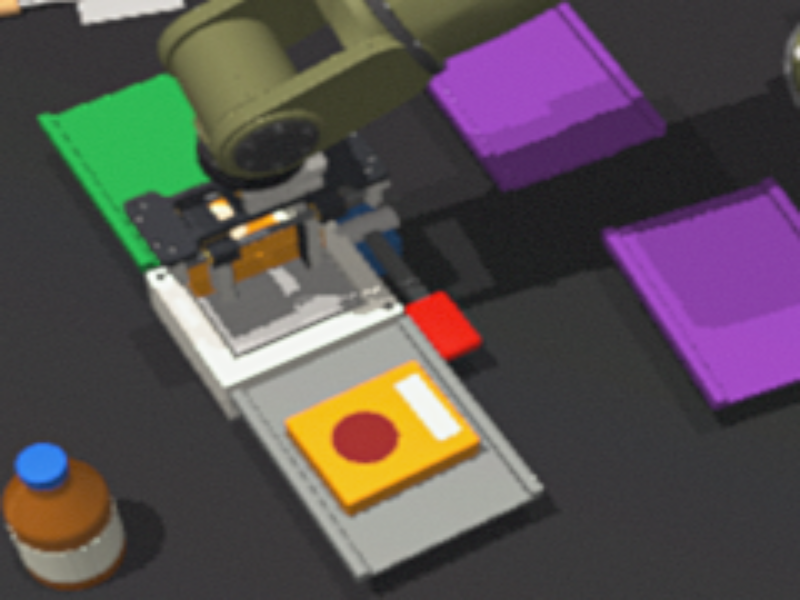

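The block is moving straight ahead of both fingers (crop px 250,255), the lever is down, and the old block hasn't moved. I'll keep pushing.

{"method": "step_arm", "body": {"deltas": [{"dp": [-0.22, 0, 0], "twist": 0}, {"dp": [-0.22, 0, 0], "twist": 0}, {"dp": [-0.22, 0, 0], "twist": 0}, {"dp": [-0.22, 0, 0], "twist": 0}, {"dp": [-0.22, 0, 0], "twist": 0}, {"dp": [-0.22, 0, 0], "twist": 0}]}}

```text
time_s: 9.7
ee_pos: [0.6121, -0.1586, 0.0734]
eef_rot: [-3.141, 0.0, 1.457]
force: [0.8, 2.6, -1.7]
grip_width: 0.0601
grip_force: 1.3
```

{"method": "step_arm", "body": {"deltas": [{"dp": [-0.22, 0, 0], "twist": 0}, {"dp": [-0.22, 0, 0], "twist": 0}, {"dp": [-0.22, 0, 0], "twist": 0}, {"dp": [-0.22, 0, 0], "twist": 0}, {"dp": [-0.22, 0, 0], "twist": 0}, {"dp": [-0.22, 0, 0], "twist": 0}, {"dp": [0, 0, 0], "twist": 0}]}}

```text
time_s: 10.4
ee_pos: [0.6061, -0.2114, 0.0735]
eef_rot: [3.141, 0.0, 1.456]
force: [0.8, 0.5, 0.0]
grip_width: 0.0601
grip_force: 0.0
```

{"method": "step_arm", "body": {"deltas": [{"dp": [0.6, 0, 0], "twist": 0}, {"dp": [0.6, 0, -0.4], "twist": 0}, {"dp": [0.4, 0, -1], "twist": 0}, {"dp": [1, 0, -0.5], "twist": 0}, {"dp": [1, 0, -0.5], "twist": 0}, {"dp": [1, 0, -0.5], "twist": 0}, {"dp": [1, 0, -0.5], "twist": 0}, {"dp": [0, 0, 0], "twist": 0}, {"dp": [0, 0, 0], "twist": 0}]}}

```text
time_s: 11.3
ee_pos: [0.6318, 0.013, 0.2096]
eef_rot: [3.141, 0.0, 1.458]
force: [0.4, 0.4, -0.5]
grip_width: 0.0602
grip_force: 0.0
```

```bash
python3 meas.py
python3 - <<'E'
from h import *
im,d=ctrl.camera("top");cv2.imwrite("pics/s3.png",cv2.resize(im[110:260,200:440],(800,500))[:,:,::-1])
E
```

```text
[-1.000e-04  1.134e-01  2.096e-01]
top block 828 [  -1.2 -169.4] [ 89.8 110.9] 89.8 top 0.0835
top old 85 [ 24.1 201.8] [33.4 17.8] 12.3 top 0.083
scene block 811 [  -1.1 -165.2] [111.7  97.5] 0.1 top 0.0819
scene old 1149 [  0.8 171. ] [111.5  93.4] 0.9 top 0.0828
```

View pics/s3.png

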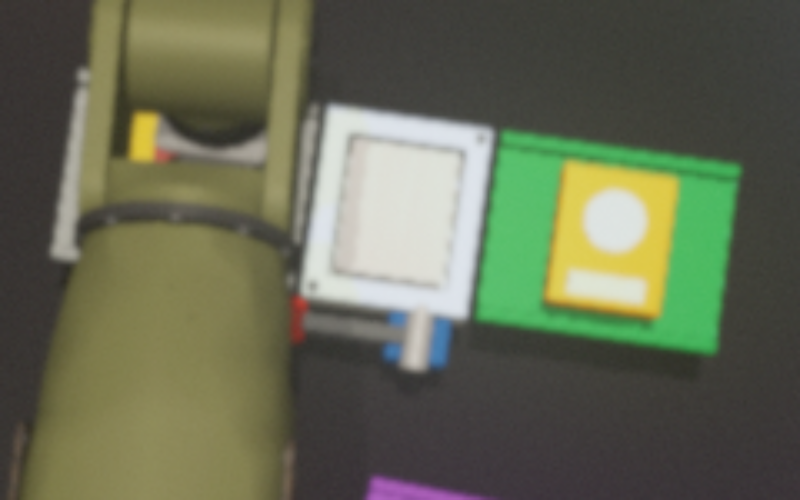

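The block lies flat, label side up, at the centre of the green tray (crop px 613,240). The old block hasn't moved and the robot is touching nothing, so I'm handing in.

```bash
python3 -c "
from station import ctrl
print(ctrl.hand_in())"
```

```text
the job is handed in; nothing more can be done
None
```

The job is handed in at about 11.5 s: the lever is fully down, the block lies flat and label side up within about 3 mm of the green tray's centre, and the finished block on the grey tray was not disturbed; no verdict was returned.

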